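# Find the flush catch and release the battery door

### The arm

A 7-joint arm with a two-finger parallel gripper is mounted at the origin on the work surface. World frame = base frame: x ahead of the robot, y to its left, z up, the work surface at z = 0. Lengths are in m, angles in rad, forces in N, time in s.
With the tool pointing down it reaches from about 0.425 to 0.925 m from the base axis. Payload 6.8 kg.
Tool frame: the origin (TCP) lies midway between the tips of the shut fingers; the grasp point (between the pads) lies r.grasp_offset behind it (r.grasp_offset is the distance from the TCP to the grasp point, in m); z points along the fingers, y is the direction in which the jaws open and shut (so a half turn about z gives the same grasp; the last joint's range is limited). The gripper opens to 85 mm and grips with 20 to 120 N. Pads are 22 mm wide; open, the fingers measure 114 mm over their backs; the gripper's body (76 mm by 85 mm) begins 54 mm behind the grasp point. The pads swing forward as they close: fully open they stand 13 mm farther back than shut.
Start: joints at [1.213, 0.477, 0.022, 1.555, -0.011, 1.109, -0.083], TCP at [0.167, -0.654, 0.231] pointing down, gripper open.
Joint ranges: [-2.96, 2.96], [-0.34, 2.1], [-1.41, 1.46], [0.24, 2.44], [-1.37, 4.51], [0.17, 1.92], [-2.96, 2.96]. Speed limits (rad/s): [2.39, 2.39, 3.14, 3.14, 3.14, 3.14, 3.14].

### API

Orientations are given as a rotation vector (axis times angle).
In Python, from bench import r gives the robot as it stands. The module is installed in compiled form; this text tells all that it offers.
- The arm moves only by the tool send_rows, never from a script. Its argument "moves" is one flat list of numbers, 4 for each row, row after row: the shift along the tool's x, y, z in mm, then the turn about the tool's z in degrees. A call has 1 to 8 rows; each row is the pose to reach, as a shift and turn from the pose commanded when the call began, along the tool's axes at that moment; what a row does not reach only later rows make up. A row lasts 1/8 s, in which the tool goes at most 62.5 mm and 10.7 degrees, less where a joint would pass 70% of its speed; a pose out of reach is approached as far as the arm can. A call with a gripper value outside its range is refused whole. "hand" is the closure, from 0 (fully open) to 1 (shut), set as the call begins (left out, the last holds). The fingers move at their own pace and stop on an object; "newtons" is the grip in N (left out, the last holds). Time passes only in rows, so rows that repeat a pose let the fingers close. It gives the time, the measured TCP pose, the force and the opening at its end, in the units of the state.
- r.get_obs(): the state, without advancing time (a new reading comes with each control period).
- r.grab_frame(name): name is "scene" or "side" or "wrist"; returns a dict with "img" (384x512x3 uint8, red, green, blue), "mtx" (3x3 intrinsics, pixels), "world_to_cam" (4x4, takes a point from world to camera coordinates). Camera axes: x right, y up, looking along -z (the intrinsics and any distortion apply to the point x, -y, -z); pixel columns grow to the right and rows downward; lengths in m; the calibration is good to about 2 mm. A picture is of the moment at which its call begins. There is no depth.
- r.hand_in(): hands the job in, once; it reports no verdict.
The state is a dict: "clock": time; "joints": joint angles; "qvel": joint speeds; "tau": joint torques, N m; "tcp_pos": TCP position; "orientation": TCP orientation; "contact_force": force on the tool from outside, world axes, zero at the start; "moment": the same for the moment, N m; "grip_width": finger opening in m.
Only numpy, scipy, OpenCV 4.12 (cv2) and the standard library are available. Lean on these libraries where they do the work, as an engineer would, in place of code of your own. Each camera call takes 0.05 s, during which the arm holds its last target.

### The job

On the signal recorder's flat top, feel along the shallow channel near its front edge for the flush, colour-matched release catch, and press it fully in with the fingertips so that the battery door is lifted ajar by its own mechanism, then take the hand away. Keep your fingers off the battery door, and do not pick up or push aside the jar, spray bottle, cup or spare battery.

Things in the scene. Friction and masses are not known exactly. Their poses are not given: they have to be found in the camera images.
- recorder: Signal recorder: flat white housing fixed to the table, 220 (x) x 360 (y) x 70 (z) mm. Origin: centre of its underside, on the table; x points to its back, y to its left, z up; its flat top is at z = 70. A channel is let into the top along the front edge. Behind it the battery door lies flush in the top, x from -23 to +79, y from -148 to +48.
- channel (a point): Middle of the channel's floor (a fixed white strip); axes as the recorder's; at (-67, 0, 68) mm in its frame. Channel 52 mm wide (x), 200 mm long (y), 2 mm deep. The catch's window in the strip, 47 (x) x 63 (y) mm, is centred across the channel; its centre lies anywhere from y = -65 to +65 mm along it, new each time and not reported: feel for it or look for the gap.
- catch (a joint): Travel in m, straight down, of the catch: a flat white pad 44 (x) x 60 (y) mm, its face 1.5 mm below the strip. 0 = out (at the start), 0.005 = fully in. Friction about 2.5 N (press with 5 to 15 N); it stays where it is left. The strip round it is rigid: the catch gives only if the fingertips go wholly inside its window.
- door (a joint): Opening angle of the battery door in rad: 0 = shut and flush. Linked to the catch: it rises in step as the catch goes in, 0.07 rad per mm, to 0.35 with the catch fully in (front edge then 35 mm above the top), and stays there. Hinge along y at the door's rear edge (x = +80 mm in the recorder's frame).
- door_edge (a point): Middle of the battery door's front edge, at the door's upper face (door 196 mm wide, 102 mm long, 4 mm thick, white).
- jar: Small pale jar with a white lid, 48 mm diameter, 50 mm high, standing loose on the recorder's top at the left rear. Origin: centre of its underside.
- spray: White bottle with a red cap, 60 mm diameter, 160 mm high, standing loose on the table beside the recorder. Origin: centre of its underside.
- cup: Yellow plastic cup, 72 mm across the rim, 90 mm high, standing loose on the table beside the recorder. Origin: centre of its underside.
- spare: Spare battery: black slab, 40 x 80 x 22 mm, lying loose on the recorder's top left of the battery door. Origin: centre of its underside; y along its length.

How it is judged:
By the outcome, as a careful person would: the job done as asked, in the order asked, and still so for the second after the job is handed in, with the robot touching nothing.
It also fails if it takes over 40 s, if anything falls off the work surface, if the arm or the gripper's body presses on something with over 40 N, if the wrist force passes 120 N, or if a joint passes its speed limit or range.

## Working session

There is one attempt and no reset: what is moved stays moved. The work goes in short steps, Python scripts to look and compute and a tool call to move; the robot and the scene stay as the last step left them, time stands still between calls to the robot, and variables do not carry over. Pictures are saved under pics/ and viewed, and the job is handed in when it is done.

Besides the shell and the picture viewer there is one more tool, called after ">>>" by a JSON object that holds its "api" and its "payload", one argument or row to a line. send_rows: Moves the arm, as the interface text tells. Its arguments: {"type":"object","properties":{"moves":{"type":"array"},"hand":{"type":"number"},"newtons":{"type":"number"}},"required":["moves"]}

```bash
mkdir -p pics; python3 - <<'E'
from bench import r
import cv2,numpy as np,pickle
o=r.get_obs();print(o, r.grasp_offset)
for n in ["scene","side","wrist"]:
    f=r.grab_frame(n);pickle.dump(f,open(f"{n}0.pkl","wb"))
    cv2.imwrite(f"pics/{n}0.png",f["img"][:,:,::-1]);print(n,f["mtx"].tolist(),np.round(f["world_to_cam"],3).tolist(),[k for k in f])
E
```

```text
{'clock': 0.0, 'joints': array([ 1.21290182,  0.4778038 ,  0.02232703,  1.55643922, -0.01152777,
        1.10924473, -0.08311736]), 'qvel': array([ 0.00062895,  0.00022982, -0.00033802,  0.00167192, -0.00309738,
        0.00151931,  0.00073218]), 'tau': array([-1.17380412e-03, -5.96452904e+01,  1.60788663e+00, -2.81197894e+01,
        1.24062819e-02,  9.52763774e-03, -1.40285181e-05]), 'tcp_pos': array([ 0.16672546, -0.65349745,  0.23032812]), 'orientation': array([-3.11539550e+00, -3.91145476e-01,  5.01559148e-04]), 'contact_force': array([-0.50875298,  0.01620907,  0.40381033]), 'moment': array([-0.01242611, -0.02042188, -0.00783333]), 'grip_width': 0.08552319621469469} 0.0187
scene [[411.8498134081735, 0.0, 250.3664087326507], [0.0, 411.8498134081735, 196.0882717768157], [0.0, 0.0, 1.0]] [[-0.616, 0.788, -0.004, 0.331], [-0.561, -0.435, 0.704, 0.264], [0.552, 0.436, 0.71, -1.738], [0.0, 0.0, 0.0, 1.0]] ['img', 'mtx', 'world_to_cam']
side [[434.84515917497714, 0.0, 252.51373080429315], [0.0, 434.84515917497714, 188.99569383121178], [0.0, 0.0, 1.0]] [[-0.888, -0.46, -0.023, 0.505], [0.271, -0.562, 0.781, -0.214], [-0.373, 0.687, 0.624, -1.07], [0.0, 0.0, 0.0, 1.0]] ['img', 'mtx', 'world_to_cam']
wrist [[270.05751824400903, 0.0, 256.83381010712054], [0.0, 270.05751824400903, 191.60821550464718], [0.0, 0.0, 1.0]] [[0.248, -0.969, -0.002, -0.674], [0.932, 0.239, -0.273, 0.036], [0.265, 0.065, 0.962, -0.38], [0.0, 0.0, 0.0, 1.0]] ['img', 'mtx', 'world_to_cam']
```

View pics/scene0.png

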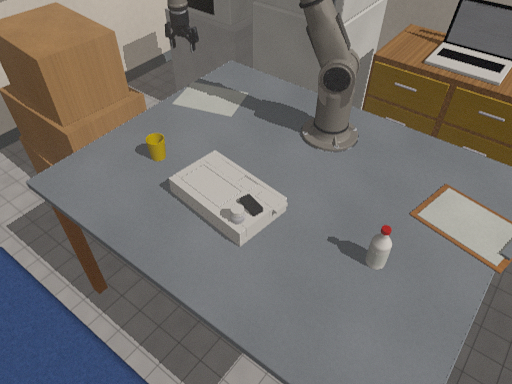

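View pics/side0.png

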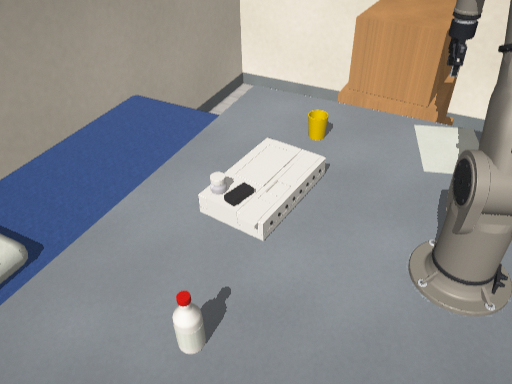

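View pics/wrist0.png

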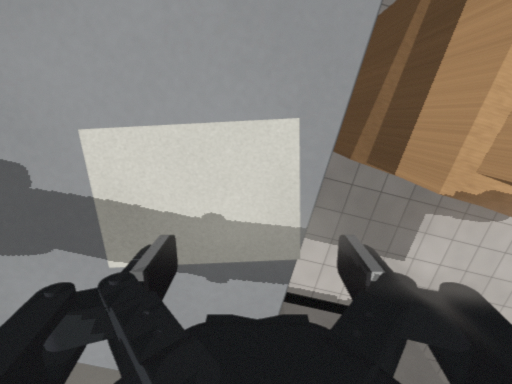

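The scene view shows the recorder around (228,195). The jar is at (237,213), the spare at (250,205), the cup at (156,147) and the spray at (379,248). I'll enlarge both views.

```bash
python3 - <<'E'
import cv2,pickle
for n,(x0,y0,w,h) in dict(scene=(160,145,135,100),side=(190,130,145,110)).items():
    im=pickle.load(open(n+"0.pkl","rb"))["img"][y0:y0+h,x0:x0+w,::-1]
    im=cv2.convertScaleAbs(im,alpha=1.6,beta=-150)
    cv2.imwrite(f"pics/{n}_z.png",cv2.resize(im,None,fx=5.4,fy=5.4,interpolation=cv2.INTER_CUBIC))
E
```

```text
(no output)
```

View pics/scene_z.png

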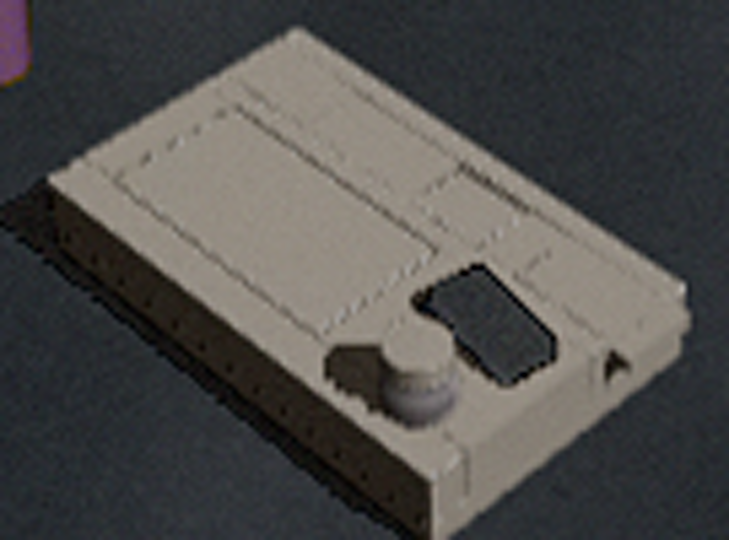

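View pics/side_z.png

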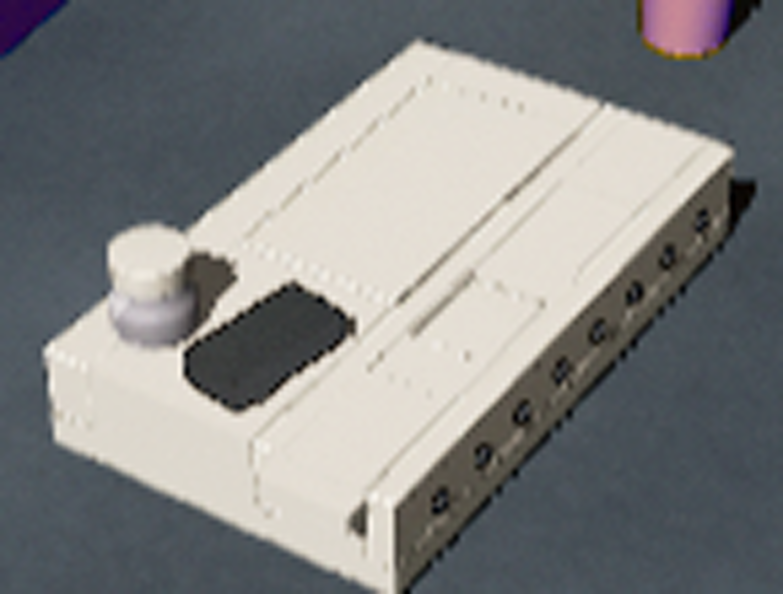

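In the zooms, the window's outline shows at about (425-525,165-248) in scene and (370-543,275-390) in side. I'll cast rays through the recorder corners and window corners.

```bash
cat > h.py <<'E'
import numpy as np
def ray(f,uv,z):
    K=f["mtx"];T=f["world_to_cam"];R=T[:3,:3];c=-R.T@T[:3,3]
    d=np.linalg.solve(K,[uv[0],uv[1],1.]);d=R.T@(d*[1,-1,-1])
    return (c+d*(z-c[2])/d[2])
def proj(f,p):
    q=f["world_to_cam"]@np.append(p,1);q=f["mtx"]@(q[:3]*[1,-1,-1]);return q[:2]/q[2]
E
python3 - <<'E'
import pickle,numpy as np
from h import *
Z=dict(scene=(160,145),side=(190,130))
P=dict(scene=dict(FR=(297,28),BR=(50,180),BL=(432,480),FL=(688,290),w1=(462,163),w2=(528,210),w3=(480,250),w4=(420,203),dFL=(438,247),dFR=(240,105),dBR=(118,180),dBL=(325,332)),
 side=dict(BR=(418,40),FR=(733,150),FL=(395,497),BL=(48,350),w3=(372,368),w4=(473,273),w1=(545,303),w2=(440,395),dFL=(395,300),dBR=(430,80),dBL=(245,240)))
C={}
for n in P:
    f=pickle.load(open(n+"0.pkl","rb"))
    for k,(u,v) in P[n].items():
        p=ray(f,(Z[n][0]+(u+.5)/5.4-.5,Z[n][1]+(v+.5)/5.4-.5),.07)
        C[n,k]=p[:2];print(n,k,np.round(p,4))
for n in P:
    c={k[1]:v for k,v in C.items() if k[0]==n}
    loc=dict(FR=(-110,-180),BR=(110,-180),BL=(110,180),FL=(-110,180),dFL=(-23,48),dFR=(-23,-148),dBR=(79,-148),dBL=(79,48))
    ks=[k for k in c if k in loc]
    A=np.array([loc[k] for k in ks])/1000;B=np.array([c[k] for k in ks])
    a=A-A.mean(0);b=B-B.mean(0);U,S,V=np.linalg.svd(a.T@b);R=(U@V).T
    print(n,np.linalg.det(R),np.degrees(np.arctan2(R[1,0],R[0,0])))
    t=B.mean(0)-R@A.mean(0);print("origin",t, "resid mm",np.round((B-A@R.T-t)*1000,1).tolist())
    for k in['w1','w2','w3','w4']: print(k,np.round(R.T@(c[k]-t)*1000,1))
E
```

```text
scene FR [ 0.439  -0.2483  0.07  ]
scene BR [ 0.6546 -0.2714  0.07  ]
scene BL [0.6977 0.0835 0.07  ]
scene FL [0.4833 0.1127 0.07  ]
scene w1 [ 0.4778 -0.0699  0.07  ]
scene w2 [ 0.4868 -0.0087  0.07  ]
scene w3 [ 0.5343 -0.0104  0.07  ]
scene w4 [ 0.5241 -0.0675  0.07  ]
scene dFL [ 0.5484 -0.033   0.07  ]
scene dFR [ 0.524  -0.2241  0.07  ]
scene dBR [ 0.6275 -0.2364  0.07  ]
scene dBL [ 0.6476 -0.0409  0.07  ]
side BR [ 0.6562 -0.2774  0.07  ]
side FR [ 0.4389 -0.2473  0.07  ]
side FL [0.4841 0.1022 0.07  ]
side BL [0.6976 0.0807 0.07  ]
side w3 [0.5381 0.0199 0.07  ]
side w4 [ 0.5251 -0.0759  0.07  ]
side w1 [ 0.4795 -0.0686  0.07  ]
side w2 [0.4973 0.024  0.07  ]
side dFL [ 0.5527 -0.0362  0.07  ]
side dBR [ 0.6296 -0.2394  0.07  ]
side dBL [ 0.6515 -0.0485  0.07  ]
scene 1.0 -6.92521444688253
origin [ 0.56687948 -0.08073001] resid mm [[3.0, -2.2], [0.2, 1.3], [-0.0, -1.2], [3.9, 1.5], [-1.4, -2.7], [-2.2, 0.8], [0.0, 0.8], [-3.5, 1.7]]
w1 [-89.7  -0. ]
w2 [-88.1  61.8]
w3 [-40.8  65.8]
w4 [-44.   8.]
side 1.0000000000000007 -6.914877611852501
origin [ 0.56897189 -0.08543728] resid mm [[-0.3, -0.1], [0.7, 3.6], [2.6, -4.3], [-2.2, 0.7], [0.8, -1.2], [0.0, 2.5], [-1.6, -1.2]]
w1 [-90.9   5.9]
w2 [-84.4 100. ]
w3 [-43.3 100.9]
w4 [-44.7   4.2]
```

The two views agree. Recorder yaw is -6.9° and its origin is about (0.568,-0.083). The window's near end is at y≈4 and its far end at y≈64 (scene), so its centre is near y=+34. The side marks at y=100 are the channel's end. I'll move towards a hover, shut the fingers, then look from the wrist.

>>> {"api": "send_rows", "payload": {
  "moves": [20,-21,0,2,60,-64,0,5,100,-106,0,8,140,-149,0,11,180,-191,0,14,220,-234,0,17,260,-276,0,20,300,-319,0,21],
  "hand": 1,
  "newtons": 40
}}

```text
clock: 1.15
tcp_pos: [0.3793, -0.2691, 0.2314]
orientation: [3.136, -0.185, 0.0]
contact_force: [1.0, 0.1, -1.1]
grip_width: -0.0002
```

```bash
cat >> h.py <<'E'
from scipy.spatial.transform import Rotation as Ro
def tool(o,target,yaw=-6.92):
    R=Ro.from_rotvec(o["orientation"]).as_matrix()
    d=R.T@(np.array(target)-o["tcp_pos"])*1000
    print("tcp",np.round(o["tcp_pos"],4),"tool xyz mm",np.round(d,1),"tool x ang",np.degrees(np.arctan2(R[1,0],R[0,0])),"z",R[:,2].round(3),"F",o["contact_force"].round(1),"w",o["grip_width"],"t",o["clock"])
E
python3 -c "
from bench import r;from h import *
tool(r.get_obs(),[.5055,-.041,.2])"
```

```text
tcp [ 0.3793 -0.2691  0.2314] tool xyz mm [  98.5 -241.4   31.3] tool x ang -6.755432063637061 z [ 0. -0. -1.] F [ 1.   0.1 -1.1] w -0.0001552712329720574 t 1.15
```

>>> {"api": "send_rows", "payload": {
  "moves": [16,-40,0,0,33,-80,0,0,49,-121,0,0,66,-161,0,0,82,-201,0,0,98,-241,0,0,98,-241,0,0]
}}

```text
clock: 2.02
tcp_pos: [0.5052, -0.0391, 0.2313]
orientation: [-3.135, 0.174, -0.001]
contact_force: [1.0, -0.4, -0.5]
grip_width: -0.0002
```

```bash
python3 - <<'E'
from bench import r;from h import *
import cv2,pickle
f=r.grab_frame("wrist");pickle.dump(f,open("wrist1.pkl","wb"))
tool(r.get_obs(),[.5055,-.041,.2])
im=cv2.convertScaleAbs(f["img"][:,:,::-1],alpha=1.6,beta=-150)
cv2.imwrite("pics/wrist1.png",cv2.resize(im,None,fx=1.5,fy=1.5,interpolation=cv2.INTER_CUBIC))
a=np.radians(-6.92);R=np.array([[np.cos(a),-np.sin(a)],[np.sin(a),np.cos(a)]])
for y in(2.5,34,65.5):
  for x in(-90.5,-43.5): print(x,y,proj(f,[*(R@[x/1e3,y/1e3]+[.568,-.083]),.068]).round(1))
E
```

```text
tcp [ 0.5043 -0.0415  0.231 ] tool xyz mm [ 1.2 -0.6 31. ] tool x ang -6.508435830869084 z [-0.  0. -1.] F [ 0.  -1.  -0.1] w -0.00036533026167598684 t 2.075
-90.5 2.5 [285.4 196.5]
-43.5 2.5 [287.1 157. ]
-90.5 34 [258.9 196.2]
-43.5 34 [259.4 156.7]
-90.5 65.5 [232.3 195.9]
-43.5 65.5 [231.7 156.4]
```

View pics/wrist1.png

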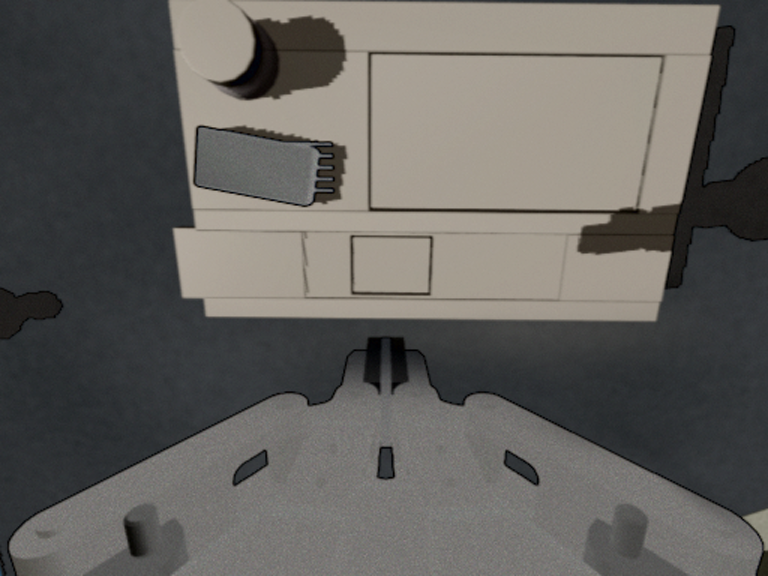

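The wrist view shows the window's dark outline clearly, at zoomed (351–432, 236–294), within 2 px of the prediction. I'll cast its corners to get the final target.

```bash
python3 - <<'E'
from bench import r;from h import *
import pickle
f=pickle.load(open("wrist1.pkl","rb"))
c=[ray(f,((u+.5)/1.5-.5,(v+.5)/1.5-.5),.068) for u,v in((352,236),(432,237),(431,294),(353,294))]
c=np.array(c);print(c.round(4),[np.linalg.norm(c[i]-c[i-1]).round(4) for i in range(4)],c.mean(0))
tool(r.get_obs(),[*c.mean(0)[:2],.0665])
E
```

```text
[[ 0.5314 -0.0158  0.068 ]
 [ 0.524  -0.0761  0.068 ]
 [ 0.4791 -0.0717  0.068 ]
 [ 0.4858 -0.0105  0.068 ]] [np.float64(0.0459), np.float64(0.0607), np.float64(0.0452), np.float64(0.0616)] [ 0.50508335 -0.04351275  0.068     ]
tcp [ 0.5043 -0.0415  0.231 ] tool xyz mm [  1.1   2.  164.5] tool x ang -6.508435830869084 z [-0.  0. -1.] F [ 0.  -1.  -0.1] w -0.00036533026167598684 t 2.075
```

The window measures 46 × 61 mm (given 47 × 63), so it fits. I'll descend to about 8 mm above the pad.

>>> {"api": "send_rows", "payload": {
  "moves": [1,2,30,0,1,2,65,0,1,2,100,0,1,2,130,0,1,2,147,0,1,2,156,0,1,2,156,0,1,2,156,0]
}}

```text
clock: 3.08
tcp_pos: [0.5056, -0.045, 0.0762]
orientation: [3.136, -0.183, 0.003]
contact_force: [0.9, 0.3, 0.8]
grip_width: -0.0
```

```bash
python3 - <<'E'
from bench import r;from h import *
import cv2
tool(r.get_obs(),[.5051,-.0435,.0665])
f=r.grab_frame("wrist")
cv2.imwrite("pics/wrist2.png",cv2.convertScaleAbs(f["img"][:,:,::-1],alpha=1.6,beta=-150))
E
```

```text
tcp [ 0.5056 -0.045   0.0762] tool xyz mm [-0.7 -1.4  9.7] tool x ang -6.694457271083577 z [ 0.002 -0.    -1.   ] F [0.9 0.3 0.8] w -3.536003825867638e-05 t 3.075
```

View pics/wrist2.png

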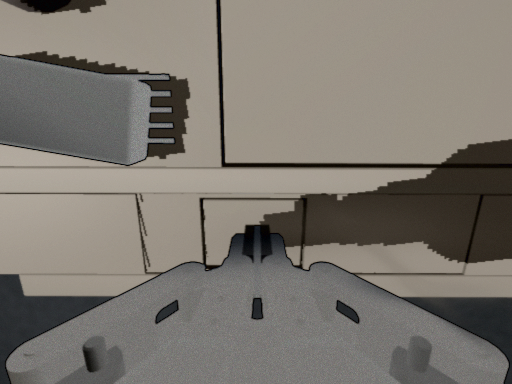

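The shut tips (257,235) are centred in the window (u 203–305, v 198–265). Now I'll press gently in steps.

>>> {"api": "send_rows", "payload": {
  "moves": [0,-1,3,0,0,-1,6,0,0,-1,8,0,0,-1,9,0,0,-1,10,0,0,-1,11,0,0,-1,12,0,0,-1,12,0]
}}

```text
clock: 4.12
tcp_pos: [0.505, -0.044, 0.0632]
orientation: [-3.136, 0.183, -0.0]
contact_force: [-0.4, 0.5, -0.2]
grip_width: -0.0
```

>>> {"api": "send_rows", "payload": {
  "moves": [0,0,1,0,0,0,1,0,0,0,2,0,0,0,2,0]
}}

```text
clock: 4.62
tcp_pos: [0.5051, -0.044, 0.0616]
orientation: [3.136, -0.183, 0.0]
contact_force: [-1.6, 0.5, 6.1]
grip_width: -0.0001
```

```bash
python3 - <<'E'
from bench import r;from h import *
import cv2
tool(r.get_obs(),[.5051,-.0435,.0665])
f=r.grab_frame("side")
cv2.imwrite("pics/side3.png",cv2.resize(f["img"][110:250,170:350,::-1],None,fx=4.3,fy=4.3,interpolation=cv2.INTER_CUBIC))
E
```

```text
tcp [ 0.5051 -0.044   0.0616] tool xyz mm [-0.1 -0.5 -4.9] tool x ang -6.689733551243162 z [ 0. -0. -1.] F [-1.6  0.5  6.1] w -5.3574673198298436e-05 t 4.625
```

View pics/side3.png

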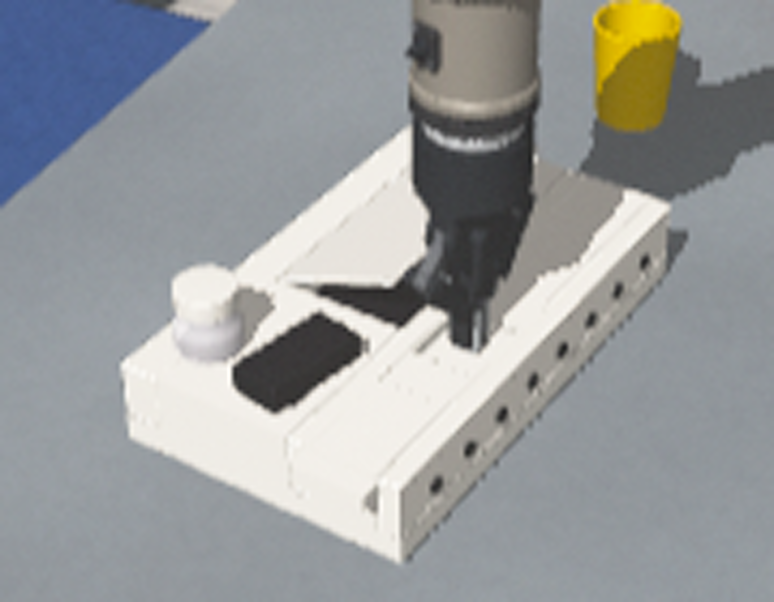

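The door's front edge has risen at zoomed (290–420,285–325), so the catch is moving. I'll press on until it stops firmly.

>>> {"api": "send_rows", "payload": {
  "moves": [0,0,1,0,0,0,1,0,0,0,2,0,0,0,2,0]
}}

```text
clock: 5.18
tcp_pos: [0.5052, -0.044, 0.0614]
orientation: [3.135, -0.183, 0.001]
contact_force: [-8.5, 0.5, 26.1]
grip_width: 0.0
```

It's at a hard stop at z=0.0614 (expected 0.0615). I'll retract straight up, then forward of the recorder's door.

>>> {"api": "send_rows", "payload": {
  "moves": [0,0,-5,0,0,0,-15,0,0,0,-40,0,0,0,-80,0,0,0,-120,0,0,0,-160,0,0,0,-180,0,0,0,-180,0]
}}

```text
clock: 6.18
tcp_pos: [0.5061, -0.044, 0.241]
orientation: [3.136, -0.184, 0.006]
contact_force: [-1.4, 0.1, 0.4]
grip_width: 0.0001
```

```bash
python3 - <<'E'
from bench import r;from h import *
import cv2
tool(r.get_obs(),[.5051,-.0435,.0665])
for n in("side","wrist"):
  f=r.grab_frame(n);im=f["img"][:,:,::-1]
  if n=="side": im=cv2.resize(im[110:250,170:350],None,fx=4.3,fy=4.3,interpolation=cv2.INTER_CUBIC)
  cv2.imwrite(f"pics/{n}4.png",im)
  import pickle;pickle.dump(f,open(n+"4.pkl","wb"))
E
```

```text
tcp [ 0.5061 -0.044   0.241 ] tool xyz mm [ -1.7  -0.4 174.5] tool x ang -6.699842771098566 z [ 0.004 -0.    -1.   ] F [-1.4  0.1  0.4] w 0.00012945824350867215 t 6.175
```

View pics/side4.png

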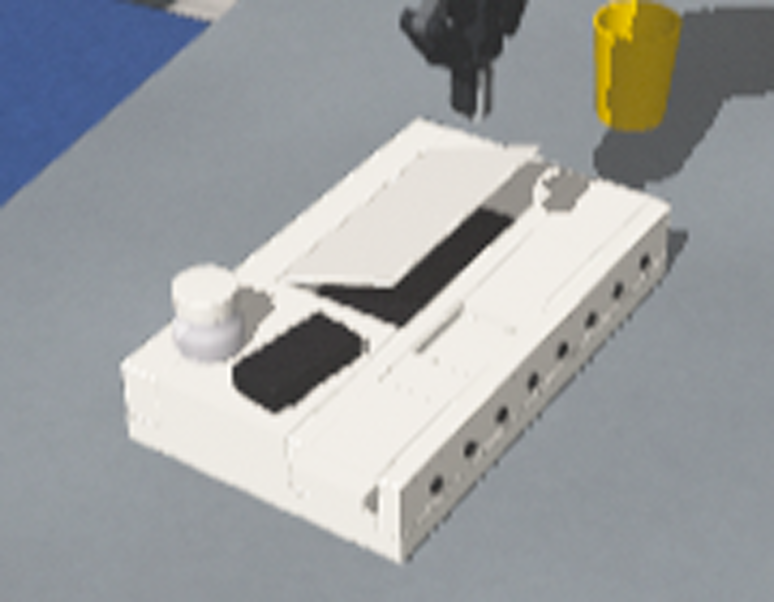

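View pics/wrist4.png

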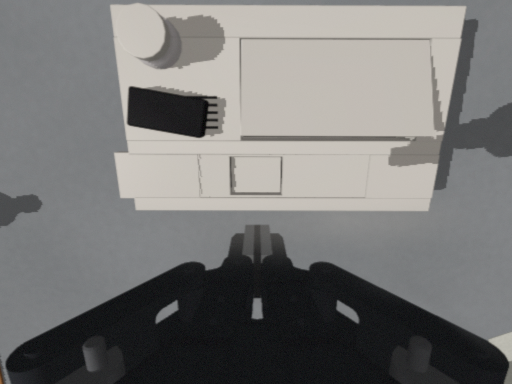

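The door stands ajar, with its front-left corner at zoomed (393,287) in side. I'll check the angle by projecting the expected corner at full opening.

```bash
python3 - <<'E'
from h import *
import pickle
f=pickle.load(open("side4.pkl","rb"))
a=np.radians(-6.92);R=np.array([[np.cos(a),-np.sin(a)],[np.sin(a),np.cos(a)]])
for t in(.25,.28,.3,.32,.35):
  for y in(.048,-.148):
    p=proj(f,[*(R@[.08-.103*np.cos(t),y]+[.568,-.084]),.07+.103*np.sin(t)])
    print(t,y,((p-[170,110]+.5)*4.3-.5).round(0))
E
```

```text
0.25 0.048 [397. 296.]
0.25 -0.148 [544. 159.]
0.28 0.048 [396. 292.]
0.28 -0.148 [543. 155.]
0.3 0.048 [395. 289.]
0.3 -0.148 [543. 153.]
0.32 0.048 [394. 287.]
0.32 -0.148 [542. 150.]
0.35 0.048 [393. 283.]
0.35 -0.148 [541. 146.]
```

The reading is 0.32, within calibration error of 0.35, but I want it tighter. I'll compare before and after in the same cameras at higher zoom.

```bash
python3 - <<'E'
from bench import r
from h import *
import pickle,cv2
g=r.grab_frame("scene");pickle.dump(g,open("scene4.pkl","wb"))
a=np.radians(-6.92);R=np.array([[np.cos(a),-np.sin(a)],[np.sin(a),np.cos(a)]])
tiles=[]
for n in("side","scene"):
  row=[]
  for k in"04":
    f=pickle.load(open(n+k+".pkl","rb"))
    x0,y0=dict(side=(235,160),scene=(220,170))[n]
    if n=="scene":y0-=5
    row.append(cv2.resize(cv2.convertScaleAbs(f["img"][y0:y0+36,x0:x0+48,::-1],alpha=1.5,beta=-120),None,fx=8,fy=8,interpolation=cv2.INTER_NEAREST))
    for t in((0,) if k=="0" else (.25,.3,.35)):
      p=proj(f,[*(R@[.08-.103*np.cos(t),.048]+[.568,-.083]),.07+.103*np.sin(t)]);print(n,k,t,((p-[x0,y0]+.5)*8).round())
  tiles.append(np.hstack(row))
cv2.imwrite("pics/cmp.png",np.vstack(tiles))
E
```

```text
side 0 0 [226. 212.]
side 4 0.25 [218. 153.]
side 4 0.3 [214. 141.]
side 4 0.35 [210. 128.]
scene 0 0 [167. 210.]
scene 4 0.25 [160. 171.]
scene 4 0.3 [157. 164.]
scene 4 0.35 [154. 157.]
```

View pics/cmp.png

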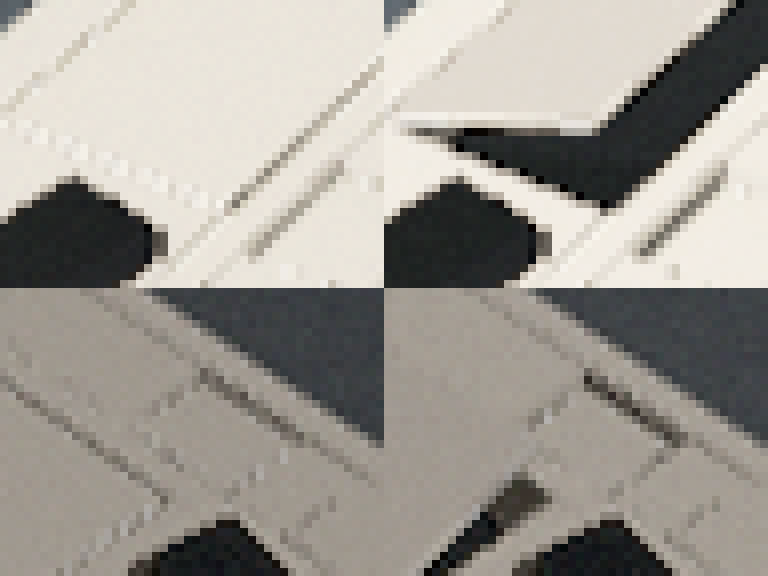

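In the side view the door's upper corner has moved from (228,210) to about (212,122). The model gives (226,212) shut and (210,128) at 0.35 rad, so the door is fully ajar. The spare battery is unmoved, so I'm handing in.

```bash
python3 -c "
from bench import r
print(r.get_obs()['contact_force'],r.hand_in())"
```

```text
the job is handed in; nothing more can be done
[ 0.7775742   0.73549451 -0.69129033] None
```

I pressed the release catch fully in and the battery door is now ajar. The hand is clear of everything, and I handed the job in at about 6 s of the 40 s limit.

- **Finding the catch:** I found the window's gap in the scene and wrist pictures instead of feeling along the channel. It measured 46 × 61 mm, against 47 × 63 given, with its centre at about y = +32 mm along the channel.
- **Pressing:** I pressed with shut fingers, which stopped hard at a height of 0.0614 m (0.0615 m expected). The force at the stop reached 26 N. That is above the suggested 5 to 15 N, but well below the failure limits.
- **Door angle:** In the side view, the door's corner matches the fully open angle of 0.35 rad. A coarser first reading of the same picture gave about 0.32 rad. I put the difference down to calibration and pixel error and did not press again.
- **Other objects:** In the last pictures the jar, spare battery and cup look unmoved. The spray bottle was well away from the arm's path and I did not check it again. The fingers stayed off the door, and the force reading at hand-in was close to zero.

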